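Unhook the gauge unit from its keyhole studs

ROBOT

A 6-joint arm with a two-finger parallel gripper is mounted at the origin on the work surface. World frame = base frame: x ahead of the robot, y to its left, z up, the work surface at z = 0. Lengths are in mm, angles in rad, forces in N, time in s.
With the tool pointing down it reaches from about 350 to 1000 mm from the base axis. Payload 7.1 kg.
Tool frame: the origin (TCP) lies between the finger pads; the fingertips stand 14 mm ahead of it and the grasp point (between the pads) lies 5 mm behind it; y points along the fingers, z is the direction in which the jaws open and shut, and the axes are right-handed (so a half turn about y gives the same grasp; the last joint's range is limited). The gripper opens to 85 mm and grips with 20 to 120 N. Pads are 22 mm wide; open, the fingers measure 114 mm over their backs; the gripper's body (76 mm by 85 mm) begins 54 mm behind the grasp point. The pads swing forward as they close: fully open they stand 13 mm farther back than shut.
Start: joints at [-1.131, 0.423, 1.63, -0, 1.089, -0.019], TCP at [276.81, -560.34, 245.319] pointing down, gripper open.
Joint ranges: [-3, 3], [-0.9, 2.11], [0.09, 2.58], [-1.31, 4.45], [0.11, 2.69], [-2.54, 2.54]. Speed limits (rad/s): [2.39, 2.39, 3.01, 3.14, 3.14, 3.14].

INTERFACE

Orientations are given as [roll, pitch, yaw] about the fixed x, y, z axes, in that order (R = Rz(yaw) Ry(pitch) Rx(roll)).
In Python, from workcell import readout, viewer, job gives the robot as it stands. The module is installed in compiled form; this text tells all that it offers.
- The arm moves only by the tool step_arm, never from a script. Its argument "motion" is a list of rows, each an object of numbers: "gripper": the closure in counts, from 0 (fully open) to 255 (shut); "x", "y", "z": the shift along the world's x, y, z in units of 40 mm (1.0 is 40 mm); "roll": the turn about the world's z in units of 6 degrees (1.0 is 6 degrees). A call has 1 to 8 rows; each row shifts and turns the commanded pose from where the row before left it; what a row does not reach is not made up. A row lasts 1/12 s, in which the tool goes at most 41.7 mm and 7.16 degrees, less where a joint would pass 70% of its speed; a pose out of reach is approached as far as the arm can. A call is refused whole if a number of a shift passes 1 or a number of a turn 1, either way. A call with a gripper value outside its range is refused whole. The fingers move at their own pace and stop on an object; "grip_force" is the grip in N (left out, the last holds). Time passes only in rows, so rows that do not move let the fingers close. It gives the time, the measured TCP pose, the force and the opening at its end, in the units of the state.
- readout.observe(): the state, without advancing time (a new reading comes with each control period).
- viewer.snapshot(name): name is "side" or "top" or "wrist"; returns a dict with "image" (400x640x3 uint8, red, green, blue), "intrinsics" (3x3 intrinsics, pixels), "distortion" ([k1, k2, p1, p2, k3] as OpenCV has them; the pictures are not rectified), "pose" (4x4, takes a point from camera to world coordinates). Camera axes: x right, y down, z forward; pixel columns grow to the right and rows downward; lengths in mm; the calibration is good to about 2 mm. A picture is of the moment at which its call begins. There is no depth.
- job.finish_job(): hands the job in, once; it reports no verdict.
The state is a dict: "clock": time; "joint_pos": joint angles; "qd": joint speeds; "effort": joint torques, N m; "tcp_pos": TCP position; "tool_rot": TCP orientation; "force": force on the tool from outside, world axes, zero at the start; "moment": the same for the moment, N m; "finger_gap": finger opening in mm.
Only numpy, scipy, OpenCV 4.12 (cv2) and the standard library are available. Lean on these libraries where they do the work, as an engineer would, in place of code of your own. Each camera call takes 0.05 s, during which the arm holds its last target. There are 200 camera calls.

TASK

Take the unit with the round pressure gauge off the standing steel panel: raise it until the studs sit in the wide lower ends of its two keyholes, draw it off the studs, and stand it upright on the floor of the shallow steel tray. Set it down rather than dropping it, and leave the other hanging unit where it is.

Things in the scene. Friction and masses are not known exactly. Their poses are not given: they have to be found in the camera images.
- gauge_unit: Unit to take off: white box 54 wide (y), 56 deep (x), 90 mm tall, 0.2-0.4 kg, with a round black-rimmed gauge 46 mm across standing 12 mm out of its front (+x). Origin: centre of the box's underside, z up. Behind the box, x = -28 to -32 mm, a back plate 122 wide, 90 mm tall makes an ear with a keyhole on both sides. It hangs with its underside 40 mm above the table, and can stand on it.
- unit_keyholes (a point): On the gauge unit, midway between the wide ends of its two keyholes: x = -30, y = 0, z = 35 mm from its origin; axes as the unit's. Keyholes lie 44 mm to both sides: wide end 22 wide, 30 mm tall; above it a slot 9 wide, 20 mm long, in whose top the stud hangs. Raise the unit 24 to 40 mm (best 32) and the stud heads pass through; then it comes off along its +x (30 mm clears them well).
- unit_grip (a point): On the gauge unit, where it is well gripped from above by the plain sides of its box (54 mm apart along y): x = 0, y = 0, z = 68 mm from its origin, 22 mm below the box's top; axes as the unit's.
- knob_unit: The other unit, to be left hanging: the same white back plate with keyholes, but a smaller box, 54 wide, 36 deep and 60 mm tall, with two small grey knobs on its front. Origin: on the underside, 32 mm in front of the plate's rear face, as in the gauge unit. It hangs 190 mm from the gauge unit, centre to centre, on either side.
- panel: Fixed standing steel panel 330 wide (y), 6 thick, 135 mm tall, foot 75 mm deep behind. Origin: table height, mid width, in the face on which the units hang; +x points out of it, away from the robot within about 20 degrees. Four level studs at y = +-51, +-139 mm, 107 mm up: shank 6 mm thick, 6.5 long, then a head 14 mm across, 4 thick. Hanging units' axes are parallel to the panel's.
- tray: Fixed shallow open tray of bare steel sheet, 180 (x) by 240 (y) by 28 mm tall, walls and floor 4 mm thick. Origin: centre of its underside, on the table; z up. It lies on the other side of the bench's middle from the panel. The black plastic bin, 100 mm tall, further out is not meant.
Not all that is in view belongs to the job. What is shaped like the gauge_unit but blue is not meant.

How it is judged:
By the outcome, as a careful person would: the job done as asked, in the order asked, and still so for the second after the job is handed in, with the robot touching nothing.
It also fails if it takes over 40 s, if anything falls off the work surface, if the arm or the gripper's body presses on something with over 40 N, if the wrist force passes 120 N, or if a joint passes its speed limit or range.

## Working session

There is one attempt and no reset: what is moved stays moved. The work goes in short steps, Python scripts to look and compute and a tool call to move; the robot and the scene stay as the last step left them, time stands still between calls to the robot, and variables do not carry over. Pictures are saved under pics/ and viewed, on a budget of 10 in all, crops included, one or two more only if the job needs it, and the job is handed in when it is done.

Besides the shell and the picture viewer there is one more tool, called after "Call:" as name(argument=value, ...) on one line, values as JSON. step_arm: Moves the arm, as the interface text tells. Its arguments: {"type":"object","properties":{"motion":{"type":"array"},"grip_force":{"type":"number"}},"required":["motion"]}

```bash
mkdir -p pics
cat > h.py <<'E'
import numpy as np, cv2
from workcell import readout, viewer, job
def snap(n,f):
    s=viewer.snapshot(n); cv2.imwrite('pics/'+f+'.png',s['image'][:,:,::-1]); np.savez('pics/'+f+'.npz',**{k:np.array(s[k],float) for k in('intrinsics','distortion','pose')}); return s
def ray(f,p):
    s=np.load('pics/'+f+'.npz'); u=cv2.undistortPoints(np.array([[p]],float),s['intrinsics'],s['distortion'])[0,0]
    T=s['pose']; return T[:3,3],T[:3,:3]@np.array([u[0],u[1],1])
def onz(f,p,z):
    o,d=ray(f,p); return o+d*(z-o[2])/d[2]
def proj(f,X):
    s=np.load('pics/'+f+'.npz'); T=np.linalg.inv(s['pose']); 
    return cv2.projectPoints(np.array(X,float).reshape(-1,1,3),cv2.Rodrigues(T[:3,:3])[0],T[:3,3],s['intrinsics'],s['distortion'])[0][:,0]
E
python3 - <<'E'
from h import *
for n in('top','side','wrist'):
    s=snap(n,n+'0'); print(n,s['pose'].round(2).tolist())
print(readout.observe())
a=[cv2.imread(f'pics/{n}0.png') for n in('top','side')]
E
```

```text
top [[0.01, -0.99, 0.1, 395.08], [-1.0, -0.01, -0.0, -8.58], [0.0, -0.1, -0.99, 1015.45], [0.0, 0.0, 0.0, 1.0]]
side [[-0.88, -0.23, 0.41, 66.08], [-0.47, 0.46, -0.76, 818.05], [-0.01, -0.86, -0.51, 643.58], [0.0, 0.0, 0.0, 1.0]]
wrist [[0.44, -0.86, -0.25, 341.0], [-0.9, -0.43, -0.12, -528.16], [-0.0, 0.28, -0.96, 373.61], [0.0, 0.0, 0.0, 1.0]]
{'clock': 0.15, 'joint_pos': array([-1.13105070e+00,  4.23688363e-01,  1.63052551e+00, -1.02008136e-05,
        1.08860590e+00, -1.89656007e-02]), 'qd': array([-0.00125558, -0.00264001, -0.00292939, -0.00021148,  0.00106646,
        0.00070778]), 'effort': array([ 5.59746550e-04, -5.57767475e+01, -2.82018435e+01, -2.32060609e-05,
        4.80250834e-03,  1.53142992e-05]), 'tcp_pos': array([ 276.60649624, -559.98950286,  244.70550978]), 'tool_rot': array([-1.57202339e+00,  1.42412322e-05, -2.68287670e+00]), 'force': array([ 0.00138373,  0.84684898, -0.80971088]), 'moment': array([-0.02468654, -0.00216958, -0.02124033]), 'finger_gap': 85.49643710037213}
```

View pics/top0.png

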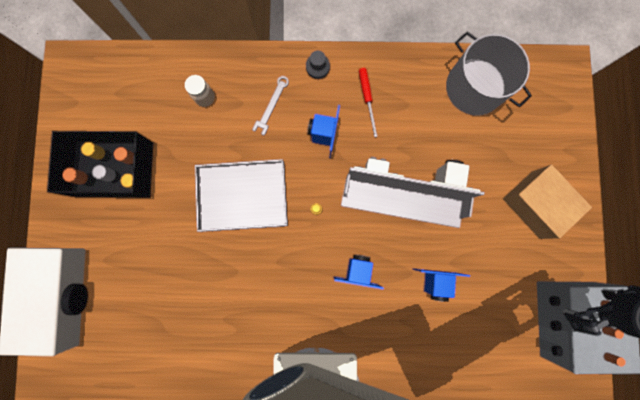

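View pics/side0.png

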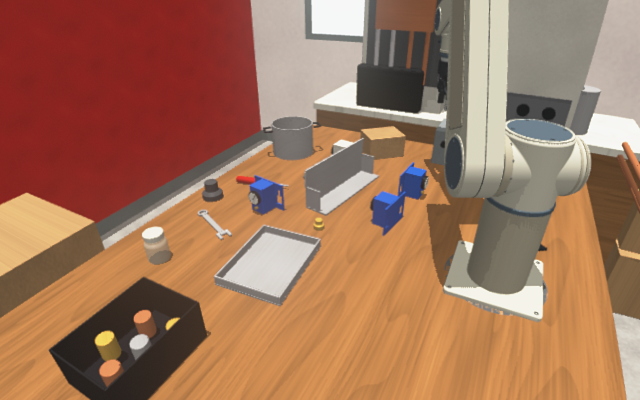

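The top view shows the panel at about (410,190), with one unit at (377,165) and one at (455,172). The right one seems to have the black gauge. The tray is at (241,196). I'll enlarge both areas.

Run:
```python
from h import *
a=cv2.imread('pics/top0.png')
b=cv2.resize(a[145:235,335:495],None,fx=5,fy=5,interpolation=cv2.INTER_CUBIC)
cv2.imwrite('pics/c1.png',b)
for p in [(196,166),(284,161),(287,228),(197,231)]: print(onz('top0',p,28).round(1))
```

```text
[604.3 325.5  28. ]
[619.8  86.6  28. ]
[437.9  75.6  28. ]
[428.1 315.5  28. ]
```

View pics/c1.png

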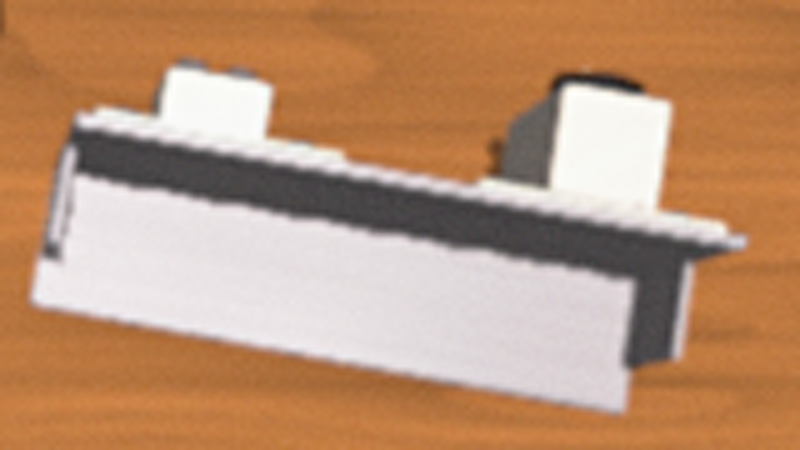

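Run:
```python
from h import *
c=lambda u,v:(335+(u+.5)/5-.5,145+(v+.5)/5-.5)
P=[onz('top0',c(*p),130) for p in [(560,84),(671,101),(659,208),(550,190)]]
for p in P: print(p.round(1))
P=np.array(P);print('mean',P.mean(0))
d=P[0]-P[1];e=P[3]-P[2];f=P[1]-P[2];g=P[0]-P[3]
ang=lambda v:np.degrees(np.arctan2(v[1],v[0]))
print([np.linalg.norm(x).round(1) for x in(d,e,f,g)],ang(d)-90,ang(e)-90,ang(f),ang(g))
A=onz('top0',c(78,122),135);B=onz('top0',c(690,240),135);print('panel',A,B,np.linalg.norm(A-B),ang(A-B)-90)
A=onz('top0',c(32,304),0);B=onz('top0',c(626,412),0);print('foot',A,B,np.linalg.norm(A-B),ang(A-B)-90)
```

```text
[ 599.  -320.7  130. ]
[ 591.  -375.1  130. ]
[ 538.  -367.3  130. ]
[ 546.4 -314.2  130. ]
mean [ 568.5898462 -344.3244179  130.       ]
[np.float64(55.0), np.float64(53.8), np.float64(53.6), np.float64(52.9)] -8.305403071804491 -8.993866765090303 -8.31097900803166 -6.9562653220952475
panel [576.97521567 -84.11223253 135.        ] [ 521.69491757 -379.86194208  135.        ] 300.871736888248 -10.587317303912812
foot [502.54489036 -70.12632587   0.        ] [ 445.10995905 -397.89403094    0.        ] 332.7618364926855 -9.939064751802192
```

The right-hand unit has the black gauge, and the left one has two knobs. The box, panel and foot measurements agree on a gauge unit origin of about (569,-345) and a yaw of about -9.5°. Next I move above it.

Call:
step_arm(motion=[{"x": 0.6,"y": 0.45,"roll": -0.5,"gripper": 0},{"x": 0.6,"y": 0.45,"roll": -0.5},{"x": 0.6,"y": 0.45,"roll": -0.5},{"x": 0.6,"y": 0.45,"roll": -0.5},{"x": 0.6,"y": 0.45,"roll": -0.5},{"x": 0.6,"y": 0.45,"roll": -0.5}])

```text
validation failed for argument at $.mo...
```

Call:
step_arm(motion=[{"x": 0.6,"y": 0.45,"roll": -0.5},{"x": 0.6,"y": 0.45,"roll": -0.5},{"x": 0.6,"y": 0.45,"roll": -0.5},{"x": 0.6,"y": 0.45,"roll": -0.5},{"x": 0.6,"y": 0.45,"roll": -0.5},{"x": 0.6,"y": 0.45,"roll": -0.5},{"x": 0},{"x": 0}])

```text
validation failed for argument at $.mo...
```

Run:
```python
from h import *
s=snap('wrist','w1');o=readout.observe();print(o['tcp_pos'],np.degrees(o['tool_rot']),o['joint_pos'],s['pose'].round(2))
```

```text
[ 276.67162545 -560.03515331  244.78321315] [-9.00601414e+01  9.35381203e-04 -1.53713538e+02] [-1.13098995e+00  4.23631171e-01  1.63041866e+00 -4.06084329e-06
  1.08859261e+00 -1.89770671e-02] [[ 4.4000e-01 -8.6000e-01 -2.5000e-01  3.4102e+02]
 [-9.0000e-01 -4.3000e-01 -1.2000e-01 -5.2821e+02]
 [-0.0000e+00  2.8000e-01 -9.6000e-01  3.7371e+02]
 [ 0.0000e+00  0.0000e+00  0.0000e+00  1.0000e+00]]
```

View pics/w1.png

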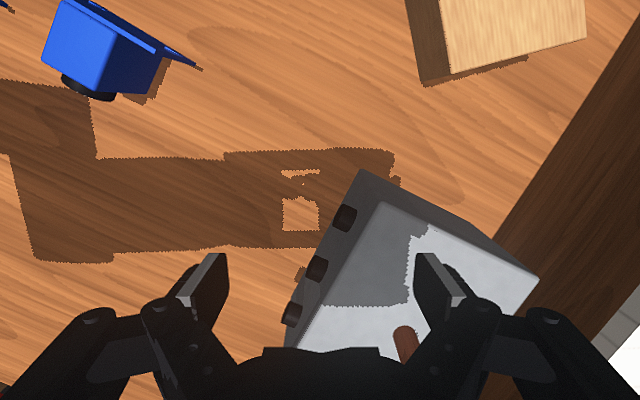

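Both moves were refused, so this view is still the start pose: a grey box below the gripper and the jaws open. The rows probably need every key.

Call:
step_arm(motion=[{"gripper": 0,"x": 0.6,"y": 0.45,"z": 0,"roll": -0.5},{"gripper": 0,"x": 0.6,"y": 0.45,"z": 0,"roll": -0.5}])

```text
clock: 0.37
tcp_pos: [324.3, -524.6, 245.0]
tool_rot: [-1.571, -0.0, -2.793]
force: [1.0, 0.2, -0.1]
finger_gap: 85.5
```

Call:
step_arm(motion=[{"gripper": 0,"x": 0.6,"y": 0.45,"z": 0,"roll": -0.5},{"gripper": 0,"x": 0.6,"y": 0.45,"z": 0,"roll": -0.5},{"gripper": 0,"x": 0.6,"y": 0.45,"z": 0,"roll": -0.5},{"gripper": 0,"x": 0.6,"y": 0.45,"z": 0,"roll": -0.5},{"gripper": 0,"x": 0.6,"y": 0.45,"z": 0,"roll": -0.5},{"gripper": 0,"x": 0.6,"y": 0.45,"z": 0,"roll": -0.5},{"gripper": 0,"x": 0.6,"y": 0.45,"z": 0,"roll": -0.5},{"gripper": 0,"x": 0.6,"y": 0.45,"z": 0,"roll": -0.5}])

```text
clock: 1.03
tcp_pos: [517.8, -379.2, 245.2]
tool_rot: [-1.571, -0.0, 3.074]
force: [-0.1, -0.6, -0.6]
finger_gap: 85.2
```

Call:
step_arm(motion=[{"gripper": 0,"x": 0.6,"y": 0.45,"z": 0,"roll": -0.5},{"gripper": 0,"x": 0.6,"y": 0.45,"z": 0,"roll": -0.5},{"gripper": 0,"x": 0,"y": 0,"z": 0,"roll": 0}])

```text
clock: 1.28
tcp_pos: [568.5, -341.1, 245.1]
tool_rot: [-1.572, 0.002, 2.973]
force: [-0.1, -0.2, 0.2]
finger_gap: 85.6
```

Run:
```python
from h import *
s=snap('wrist','w2');o=readout.observe();print(o['tcp_pos'],np.degrees(o['tool_rot']),o['joint_pos'],s['pose'].round(2))
```

```text
[ 566.61362081 -342.45946241  244.9458226 ] [-9.00174175e+01  3.78041241e-03  1.70480451e+02] [-5.61753866e-01  4.77773952e-01  1.54252407e+00  3.39673572e-04
  1.12135092e+00  1.17504235e+00] [[-1.7000e-01 -9.5000e-01 -2.8000e-01  6.3904e+02]
 [-9.9000e-01  1.6000e-01  5.0000e-02 -3.5337e+02]
 [-0.0000e+00  2.8000e-01 -9.6000e-01  3.7426e+02]
 [ 0.0000e+00  0.0000e+00  0.0000e+00  1.0000e+00]]
```

View pics/w2.png

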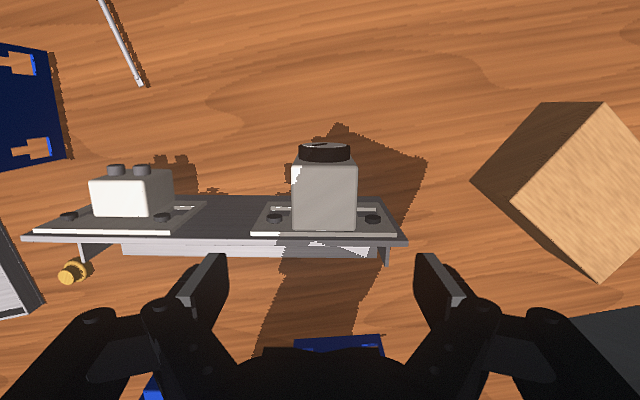

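The wrist view shows the gauge unit at the centre: box top about (291–357, 164–231), stud heads at (275,218) and (373,219). The knob unit is on the left.

Run:
```python
from h import *
ang=lambda v:np.degrees(np.arctan2(v[1],v[0]))
P=np.array([onz('w2',p,130) for p in [(292,165),(357,165),(357,231),(291,231)]]);print(P.round(1),P.mean(0))
d=P[0]-P[1];e=P[3]-P[2];print(ang(d)-90,ang(e)-90,np.linalg.norm(d),np.linalg.norm(e),np.linalg.norm(P[0]-P[3]))
A=onz('w2',(275,218),107);B=onz('w2',(373,219),107);print('studs',A,B,np.linalg.norm(A-B),ang(A-B)-90)
for yaw in(-9.9,-9):
  c,s=np.cos(np.radians(yaw)),np.sin(np.radians(yaw));R=np.array([[c,-s,0],[s,c,0],[0,0,1]])
  M=np.array([[x,y,90] for x,y in((28,27),(28,-27),(-28,-27),(-28,27))]+[[-21.5,44,67],[-21.5,-44,67]])@R.T+[568.5,-344.5,40]
  print(proj('w2',M).round(1).tolist())
```

```text
[[ 599.6 -323.9  130. ]
 [ 591.2 -373.9  130. ]
 [ 536.4 -366.4  130. ]
 [ 545.5 -312.4  130. ]] [ 568.1722608  -344.13176715  130.        ]
-9.59857831553137 -9.598885242576344 50.70017920097372 54.73194285061607 55.3231535735306
studs [ 551.36381477 -296.8314536   107.        ] [ 535.76810052 -383.33965988  107.        ] 87.90276478571869 -10.219521811478984
[[290.3, 163.9], [359.6, 164.2], [356.9, 231.1], [291.8, 230.8], [274.9, 214.2], [373.4, 214.7]]
[[289.7, 164.4], [359.0, 163.7], [357.4, 230.7], [292.3, 231.3], [275.3, 215.0], [373.8, 214.0]]
```

Call:
step_arm(motion=[{"gripper": 0,"x": 0.02,"y": -0.05,"z": -0.7,"roll": -0.03},{"gripper": 0,"x": 0,"y": 0,"z": -0.7,"roll": 0},{"gripper": 0,"x": 0,"y": 0,"z": -0.7,"roll": 0},{"gripper": 0,"x": 0,"y": 0,"z": -0.6,"roll": 0},{"gripper": 0,"x": 0,"y": 0,"z": -0.5,"roll": 0},{"gripper": 0,"x": 0,"y": 0,"z": -0.35,"roll": 0},{"gripper": 0,"x": 0,"y": 0,"z": 0,"roll": 0},{"gripper": 0,"x": 0,"y": 0,"z": 0,"roll": 0}], grip_force=60)

```text
clock: 2.0
tcp_pos: [565.0, -346.7, 103.0]
tool_rot: [-1.571, -0.001, 2.969]
force: [0.0, 0.2, 0.9]
finger_gap: 85.6
```

Call:
step_arm(motion=[{"gripper": 120,"x": 0,"y": 0,"z": 0,"roll": 0},{"gripper": 160,"x": 0,"y": 0,"z": 0,"roll": 0},{"gripper": 200,"x": 0,"y": 0,"z": 0,"roll": 0},{"gripper": 255,"x": 0,"y": 0,"z": 0,"roll": 0},{"gripper": 255,"x": 0,"y": 0,"z": 0,"roll": 0},{"gripper": 255,"x": 0,"y": 0,"z": 0,"roll": 0}])

```text
clock: 2.5
tcp_pos: [567.4, -345.3, 105.6]
tool_rot: [-1.572, 0.003, 2.968]
force: [3.5, 6.9, 5.8]
finger_gap: 53.5
```

Run:
```python
from h import *
s=snap('wrist','w3');o=readout.observe();print(o)
```

```text
{'clock': 2.55, 'joint_pos': array([-0.56565258,  0.64704873,  1.61589024,  0.00316638,  0.87603931,
        1.17651279]), 'qd': array([-5.90207310e-04, -1.45753101e-05,  4.10823624e-04,  6.49982686e-04,
       -4.03039602e-04, -2.46132447e-03]), 'effort': array([ -5.02186954, -60.17195463, -22.41864681,  -1.93771452,
        -0.64547449,  -0.35076284]), 'tcp_pos': array([ 567.37959058, -345.27964378,  105.55719965]), 'tool_rot': array([-1.57204367,  0.00334794,  2.96819759]), 'force': array([2.35711401, 6.56717292, 6.25512043]), 'moment': array([ 1.2788672 , -0.28895481, -0.33702883]), 'finger_gap': 53.38400208468785}
```

View pics/w3.png

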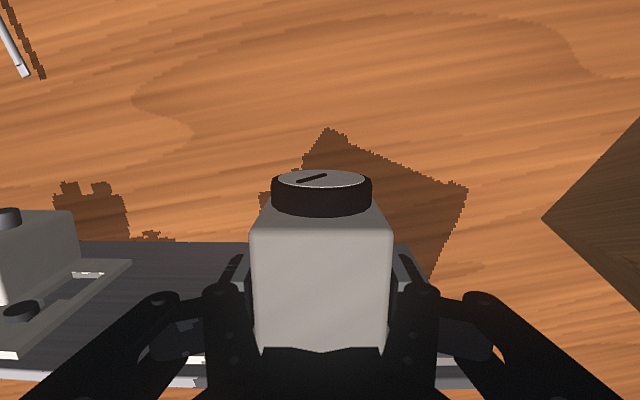

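The grip is firm at 53.4 mm, and the wrist view shows the box square between the fingers with the gauge at (321,192). Now I lift 32 mm.

Call:
step_arm(motion=[{"gripper": 255,"x": 0,"y": 0,"z": 0.15,"roll": 0},{"gripper": 255,"x": 0,"y": 0,"z": 0.2,"roll": 0},{"gripper": 255,"x": 0,"y": 0,"z": 0.2,"roll": 0},{"gripper": 255,"x": 0,"y": 0,"z": 0.2,"roll": 0},{"gripper": 255,"x": 0,"y": 0,"z": 0.05,"roll": 0},{"gripper": 255,"x": 0,"y": 0,"z": 0,"roll": 0},{"gripper": 255,"x": 0,"y": 0,"z": 0,"roll": 0}])

```text
clock: 3.13
tcp_pos: [566.4, -346.9, 136.1]
tool_rot: [-1.57, 0.002, 2.969]
force: [3.8, -0.6, -1.7]
finger_gap: 53.2
```

Run:
```python
from h import *
s=snap('wrist','w4');s=snap('top','t4');o=readout.observe();print(o['tcp_pos'],o['force'],o['moment'],o['finger_gap'])
a=cv2.imread('pics/w4.png')[170:400,150:550]
b=cv2.imread('pics/t4.png')[120:235,320:520]
cv2.imwrite('pics/c4.png',np.hstack([cv2.resize(a,(400,230)),cv2.resize(b,(400,230))]))
```

```text
[ 566.38045154 -346.84198441  135.78319896] [ 4.18037047 -1.32582378 -0.88493296] [-0.25748452 -0.96348537  0.05496062] 53.01032934654486
```

View pics/c4.png

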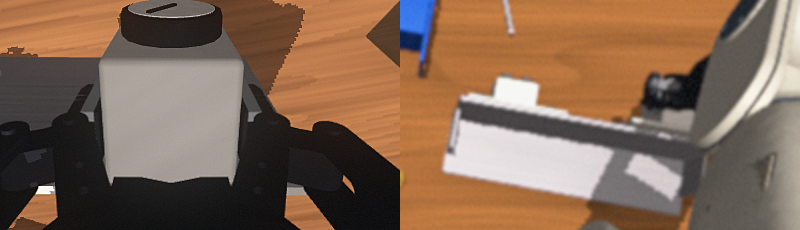

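The box sits the same in the grip, so it rose with the tool by about 31 mm. Force is small. Next I draw it off along the panel's +x, slowly.

Call:
step_arm(motion=[{"gripper": 255,"x": 0.1,"y": -0.017,"z": 0,"roll": 0},{"gripper": 255,"x": 0.2,"y": -0.034,"z": 0,"roll": 0},{"gripper": 255,"x": 0.2,"y": -0.034,"z": 0,"roll": 0},{"gripper": 255,"x": 0.2,"y": -0.034,"z": 0,"roll": 0},{"gripper": 255,"x": 0,"y": 0,"z": 0,"roll": 0}])

```text
clock: 3.65
tcp_pos: [595.4, -351.3, 135.0]
tool_rot: [-1.571, 0.001, 2.97]
force: [0.3, -0.7, -3.1]
finger_gap: 53.1
```

It came free, and the load is 3.1 N (about 0.32 kg). I pull further out, raise, and carry it to the tray.

Call:
step_arm(motion=[{"gripper": 255,"x": 0.5,"y": -0.085,"z": 0,"roll": 0},{"gripper": 255,"x": 0.5,"y": -0.085,"z": 0.1,"roll": 0},{"gripper": 255,"x": 0,"y": 0,"z": 0.6,"roll": 0},{"gripper": 255,"x": 0,"y": 0,"z": 0.6,"roll": 0},{"gripper": 255,"x": 0,"y": 0,"z": 0.6,"roll": 0},{"gripper": 255,"x": 0,"y": 0,"z": 0.6,"roll": 0},{"gripper": 255,"x": 0,"y": 0.2,"z": 0.5,"roll": 0},{"gripper": 255,"x": -0.05,"y": 0.4,"z": 0,"roll": 0}])

```text
clock: 4.32
tcp_pos: [633.7, -336.0, 260.2]
tool_rot: [-1.568, 0.008, 2.967]
force: [0.6, -0.1, -2.8]
finger_gap: 53.2
```

Call:
step_arm(motion=[{"gripper": 255,"x": -0.15,"y": 0.7,"z": 0,"roll": 0.1},{"gripper": 255,"x": -0.15,"y": 0.7,"z": 0,"roll": 0.1},{"gripper": 255,"x": -0.15,"y": 0.7,"z": 0,"roll": 0.1},{"gripper": 255,"x": -0.15,"y": 0.7,"z": 0,"roll": 0.1},{"gripper": 255,"x": -0.15,"y": 0.7,"z": 0,"roll": 0.1},{"gripper": 255,"x": -0.15,"y": 0.7,"z": 0,"roll": 0.1},{"gripper": 255,"x": -0.15,"y": 0.7,"z": 0,"roll": 0.1},{"gripper": 255,"x": -0.15,"y": 0.7,"z": 0,"roll": 0.1}])

```text
clock: 4.98
tcp_pos: [581.8, -107.6, 253.7]
tool_rot: [-1.571, -0.003, 3.054]
force: [0.1, 0.7, -3.5]
finger_gap: 53.3
```

Call:
step_arm(motion=[{"gripper": 255,"x": -0.15,"y": 0.7,"z": 0,"roll": 0.15},{"gripper": 255,"x": -0.15,"y": 0.7,"z": 0,"roll": 0.15},{"gripper": 255,"x": -0.15,"y": 0.7,"z": 0,"roll": 0.15},{"gripper": 255,"x": -0.15,"y": 0.7,"z": 0,"roll": 0.15},{"gripper": 255,"x": -0.15,"y": 0.7,"z": 0,"roll": 0.15},{"gripper": 255,"x": -0.15,"y": 0.7,"z": 0,"roll": 0.15},{"gripper": 255,"x": -0.15,"y": 0.7,"z": 0,"roll": 0.15},{"gripper": 255,"x": -0.15,"y": 0.7,"z": 0,"roll": 0.15}])

```text
clock: 5.65
tcp_pos: [533.5, 115.8, 253.9]
tool_rot: [-1.571, -0.002, -3.104]
force: [-0.6, 0.2, -3.6]
finger_gap: 53.4
```

Call:
step_arm(motion=[{"gripper": 255,"x": -0.1,"y": 0.7,"z": 0,"roll": 0},{"gripper": 255,"x": -0.1,"y": 0.7,"z": 0,"roll": 0},{"gripper": 255,"x": -0.1,"y": 0.5,"z": 0,"roll": 0},{"gripper": 255,"x": -0.05,"y": 0.2,"z": -0.5,"roll": 0},{"gripper": 255,"x": 0,"y": 0,"z": -0.7,"roll": 0},{"gripper": 255,"x": 0,"y": 0,"z": -0.7,"roll": 0},{"gripper": 255,"x": 0,"y": 0,"z": -0.6,"roll": 0},{"gripper": 255,"x": 0,"y": 0,"z": 0,"roll": 0}])

```text
clock: 6.32
tcp_pos: [516.7, 197.3, 149.7]
tool_rot: [-1.568, -0.01, -3.104]
force: [-1.1, -0.8, -3.6]
finger_gap: 53.2
```

Run:
```python
from h import *
s=snap('side','s5');o=readout.observe();print(o['tcp_pos'],o['force'],o['finger_gap'],np.degrees(o['tool_rot']))
cv2.imwrite('pics/c5.png',cv2.resize(cv2.imread('pics/s5.png')[130:330,170:430],None,fx=3,fy=3))
```

```text
[518.28284444 197.65932558 152.18142541] [ 0.24465259 -0.0959031  -2.84403535] 53.54070641514791 [ -89.87250213   -0.42307914 -177.85539516]
```

View pics/c5.png

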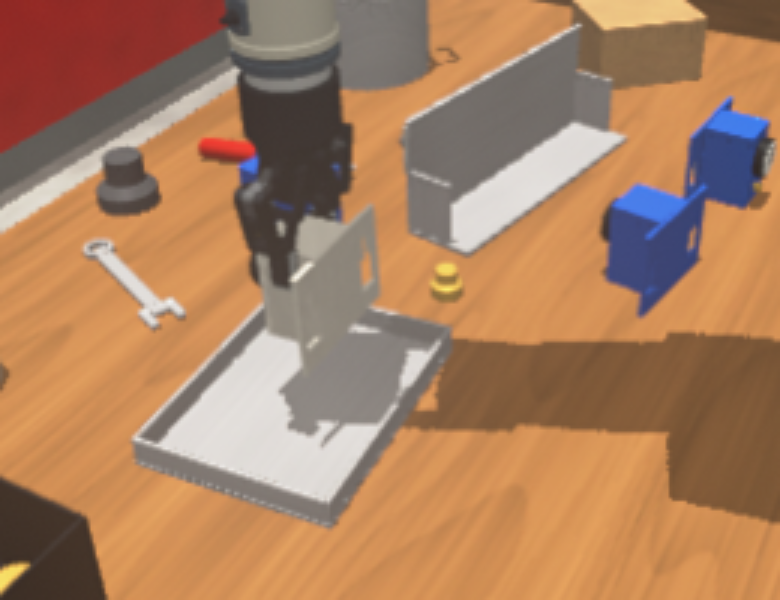

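The unit hangs upright over the tray, clear of its walls. Its rear plate is at about crop (340,290). I lower it.

Call:
step_arm(motion=[{"gripper": 255,"x": 0,"y": 0,"z": -0.5,"roll": 0},{"gripper": 255,"x": 0,"y": 0,"z": -0.5,"roll": 0},{"gripper": 255,"x": 0,"y": 0,"z": -0.4,"roll": 0},{"gripper": 255,"x": 0,"y": 0,"z": -0.3,"roll": 0},{"gripper": 255,"x": 0,"y": 0,"z": -0.1,"roll": 0},{"gripper": 255,"x": 0,"y": 0,"z": 0,"roll": 0},{"gripper": 255,"x": 0,"y": 0,"z": 0,"roll": 0}])

```text
clock: 6.95
tcp_pos: [522.2, 198.4, 84.2]
tool_rot: [-1.571, 0.001, -3.105]
force: [0.6, 0.1, -3.6]
finger_gap: 53.1
```

Call:
step_arm(motion=[{"gripper": 255,"x": 0,"y": 0,"z": -0.05,"roll": 0},{"gripper": 255,"x": 0,"y": 0,"z": -0.05,"roll": 0},{"gripper": 255,"x": 0,"y": 0,"z": 0,"roll": 0},{"gripper": 255,"x": 0,"y": 0,"z": 0,"roll": 0}])

```text
clock: 7.28
tcp_pos: [521.8, 198.1, 79.6]
tool_rot: [-1.571, 0.0, -3.105]
force: [0.1, -0.4, -2.9]
finger_gap: 53.3
```

Call:
step_arm(motion=[{"gripper": 255,"x": 0,"y": 0,"z": -0.07,"roll": 0},{"gripper": 255,"x": 0,"y": 0,"z": -0.07,"roll": 0},{"gripper": 255,"x": 0,"y": 0,"z": -0.05,"roll": 0},{"gripper": 255,"x": 0,"y": 0,"z": 0,"roll": 0},{"gripper": 255,"x": 0,"y": 0,"z": 0,"roll": 0}])

```text
clock: 7.7
tcp_pos: [521.4, 198.0, 71.4]
tool_rot: [-1.571, -0.001, -3.105]
force: [-0.0, -0.0, -3.0]
finger_gap: 53.6
```

Call:
step_arm(motion=[{"gripper": 255,"x": 0,"y": 0,"z": -0.03,"roll": 0},{"gripper": 255,"x": 0,"y": 0,"z": -0.03,"roll": 0},{"gripper": 255,"x": 0,"y": 0,"z": 0,"roll": 0},{"gripper": 255,"x": 0,"y": 0,"z": 0,"roll": 0}])

```text
clock: 8.03
tcp_pos: [521.7, 198.1, 70.7]
tool_rot: [-1.571, 0.0, -3.105]
force: [-5.2, -1.1, 11.4]
finger_gap: 53.1
```

It touched the floor: Fz went from -3 to +11 N. I ease off a little and release.

Call:
step_arm(motion=[{"gripper": 255,"x": 0,"y": 0,"z": 0.02,"roll": 0},{"gripper": 255,"x": 0,"y": 0,"z": 0,"roll": 0},{"gripper": 80,"x": 0,"y": 0,"z": 0,"roll": 0},{"gripper": 30,"x": 0,"y": 0,"z": 0,"roll": 0},{"gripper": 0,"x": 0,"y": 0,"z": 0,"roll": 0},{"gripper": 0,"x": 0,"y": 0,"z": 0,"roll": 0},{"gripper": 0,"x": 0,"y": 0,"z": 0,"roll": 0},{"gripper": 0,"x": 0,"y": 0,"z": 0,"roll": 0}])

```text
clock: 8.7
tcp_pos: [521.6, 198.1, 70.0]
tool_rot: [-1.571, -0.0, -3.105]
force: [1.3, 0.3, -1.4]
finger_gap: 85.5
```

Call:
step_arm(motion=[{"gripper": 0,"x": 0,"y": 0,"z": 0.1,"roll": 0},{"gripper": 0,"x": 0,"y": 0,"z": 0.3,"roll": 0},{"gripper": 0,"x": 0,"y": 0,"z": 0.6,"roll": 0},{"gripper": 0,"x": 0,"y": 0,"z": 0.8,"roll": 0},{"gripper": 0,"x": 0,"y": 0,"z": 0.8,"roll": 0},{"gripper": 0,"x": 0,"y": 0,"z": 0.8,"roll": 0},{"gripper": 0,"x": 0,"y": 0,"z": 0.6,"roll": 0},{"gripper": 0,"x": 0,"y": 0,"z": 0,"roll": 0}])

```text
clock: 9.37
tcp_pos: [524.5, 199.2, 236.7]
tool_rot: [-1.574, 0.01, -3.105]
force: [0.4, 0.1, 0.9]
finger_gap: 85.2
```

Run:
```python
from h import *
snap('side','s6');snap('top','t6');o=readout.observe();print(o['tcp_pos'],o['force'],o['finger_gap'],o['clock'])
a=cv2.resize(cv2.imread('pics/s6.png')[130:330,170:430],(390,300));b=cv2.resize(cv2.imread('pics/t6.png')[100:300,180:440],(390,300))
cv2.imwrite('pics/c6.png',np.hstack([a,b]))
```

```text
[522.1482454  198.31296564 232.11087357] [ 0.22938128  0.74700641 -0.63908473] 85.30683380990396 9.4667
```

View pics/c6.png

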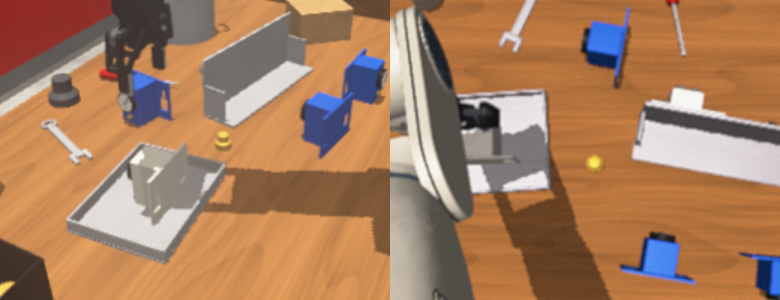

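The unit stands upright inside the tray (side crop about (155,185)), and the gripper is clear above it. The knob unit still hangs on the panel (top crop (687,98)). I hand the job in.

```bash
python3 -c "
from h import *
print(job.finish_job())"
```

```text
the job is handed in; nothing more can be done
None
```

The gauge unit now stands upright on the tray floor. I raised it about 31 mm, drew it off the studs along the panel's +x, carried it over and set it down. I then released it and lifted the gripper about 160 mm clear.

- **Final pictures:** the unit is upright inside the tray walls, and the knob unit is still hanging on the panel. The arm hid part of the tray in the top view, so the side view is what shows the unit standing.
- **Forces and time:** the highest wrist force I read, at the end of a move, was about 13 N, when the unit touched the tray floor. The clock stood at about 9.5 s of the allowed 40 s at the last check.
- **Refused moves:** my first two move calls were refused because the rows did not list every key. The arm did not move, and the corrected rows worked.
- **Minor disagreement:** while gripping, the tool height read 105.6 mm against about 103 mm commanded. It had no effect on the lift or the set-down.

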